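# Bolt the vial rack with the open vial under the dosing needle

## Robot

A 6-joint arm with a two-finger parallel gripper is mounted at the origin on the work surface. World frame = base frame: x ahead of the robot, y to its left, z up, the work surface at z = 0. Lengths are in mm, angles in degrees, forces in N, time in s.
With the tool pointing down it reaches from about 350 to 850 mm from the base axis. Payload 8.1 kg.
Tool frame: the origin (TCP) lies midway between the tips of the shut fingers; the grasp point (between the pads) lies 19 mm behind it (r.pinch_z is the distance from the TCP to the grasp point, in mm); z points along the fingers, y is the line along which they close (so a half turn about z gives the same grasp; the last joint's range is limited). The gripper opens to 85 mm and grips with 20 to 120 N. Pads are 22 mm wide; open, the fingers measure 114 mm over their backs; the gripper's body (76 mm by 85 mm) begins 54 mm behind the grasp point. The pads swing forward as they close: fully open they stand 13 mm farther back than shut.
Start: joints at [-77.487, 7.471, 85.268, -0, 87.261, -4.893], TCP at [179.509, -572.522, 231.292] pointing down, gripper open.
Joint ranges: [-169.43, 169.43], [-51.17, 129.36], [1.28, 143.12], [-76.62, 256.62], [0, 156.53], [-152.29, 152.29]. Speed limits (degrees/s): [136.94, 136.94, 159.86, 180, 180, 180].

## Interface

Orientations are given as [roll, pitch, yaw] about the fixed x, y, z axes, in that order (R = Rz(yaw) Ry(pitch) Rx(roll)).
In Python, from bench import r gives the robot as it stands.
- The arm moves only by the shell command python3 -m jog 'ROWS' [OPENING] [FORCE]. ROWS is JSON, one flat list of numbers, 6 for each row, row after row: the shift along the tool's x, y, z in m, then the turn, a rotation vector about the tool's x, y, z in rad. A call has 1 to 8 rows; each row is the pose to reach, as a shift and turn from the pose commanded when the call began, along the tool's axes at that moment; what a row does not reach only later rows make up. A row lasts 1/8 s, in which the tool goes at most 62.5 mm and 10.7 degrees, less where a joint would pass 70% of its speed; a pose out of reach is approached as far as the arm can. A call with a gripper value outside its range is refused whole. OPENING is the opening, from -1 (shut) to 1 (fully open), set as the call begins (- or left out, the last holds). The fingers move at their own pace and stop on an object; FORCE is the grip in N (left out, the last holds). Time passes only in rows, so rows that repeat a pose let the fingers close. It gives the time, the measured TCP pose, the force, the opening and the grip force at its end, in the units of the state.
- r.sense(): the state, without advancing time (a new reading comes with each control period).
- r.snapshot(name): name is "scene" or "side" or "wrist"; returns a dict with "pixels" (420x560x3 uint8, red, green, blue), "range_z" (420x560 float32, mm along the optical axis (not along the pixel's ray), 0 where there is no reading), "K" (3x3 intrinsics, pixels), "k1" (the pictures are not rectified: a ray, as slopes to the right and down, at radius r is drawn at 1 + k1 r^2 times it, then the intrinsics apply), "rvec" (rotation vector, rad) and "tvec" (3), from world to camera coordinates, as OpenCV has them. Camera axes: x right, y down, z forward; pixel columns grow to the right and rows downward; lengths in mm; the calibration is good to about 2 mm. A picture is of the moment at which its call begins.
- r.hand_in(): hands the job in; it is judged then, once.
Trained networks look in a picture, given as the dict that the camera call returned (one of the last four; its "shot" number tells which), for a name from the list of things; names that differ only in an ending like _2 or _b are one class to them, and where a whole thing is asked for, a point or a joint stands for the part that bears it (a point fixed in the world has none). Each returns a list of dicts, best first, with "score" (0 to 1); they miss things now and then, are a little off and sometimes report something else, mostly with a low value. They report only what shows in the picture. A call takes as long as a camera call.
- r.look_for(picture, target): "bbox" ([left, top, right, bottom] in pixels, round what is visible of it).
- r.outline_of(picture, target): "region" (420x560 bool, what is visible of it) and "bbox" ([left, top, right, bottom] in pixels, round what is visible of it).
The state is a dict: "time": time; "joint_pos": joint angles; "qd": joint speeds; "joint_efforts": joint torques, N m; "tool_pos": TCP position; "tcp_rot": TCP orientation; "ft_force": force on the tool from outside, world axes, zero at the start; "wrist_torque": the same for the moment, N m; "finger_gap": finger opening in mm; "grip_force": force on a finger pad.
Only numpy, scipy, OpenCV 4.12 (cv2) and the standard library are available. Lean on these libraries where they do the work, as an engineer would, in place of code of your own. Each camera call takes 0.05 s, during which the arm holds its last target. There are 200 camera calls.

## Task

On the indexing stage, slide the rack carriage until the one open (unlidded) vial sits under the fixed dosing needle, then shoot the carriage's square bolt fully home into the keeper socket there, feeling for the socket. Let go when done, keep the vials standing in the rack and leave everything else on the bench where it is.

Things in the scene. Friction and masses are not known exactly. Their poses are not given: they have to be found in the camera images.
- station: base of the indexing stage, a grey plate 250 x 420 x 12 mm fixed on the bench, yaw within 0.25 rad; origin: centre of its underside. y axis: the carriage's travel; x axis: away from the robot; z up. From front (-x) to rear (+x) it carries the keeper rail, the bolt on the carriage, the vial rack on the carriage, and the needle stand.
- keeper_line (a point): point of the base on the line of the keeper rail's rear face, 88 mm in front of the station's origin, 36 mm up (bolt height). The aluminium rail, 190 mm long along y, top 50 mm above the bench, has 4 sockets 14 mm wide at 40 mm pitch in that face, hidden by a hood. Each vial has its own socket: with the bolt in it, that vial is under the needle.
- carriage_plate (a joint): slide of the rack carriage along the station's y axis, m; 0 at the start, limits -0.10 and 0.10, grows to station +y; about 2 N of friction, stays where left. Aluminium plate 163 x 170 mm, the rack block (50 x 170 mm, top 66 mm above the bench) on its rear part, four vials in a row along y at 40 mm pitch. Pull it along by the bolt's knob.
- bolt (a joint): slide of the carriage's 12 mm square steel bolt, m; 0 drawn back, 0.028 fully home, grows to station -x (towards the robot); 0 to 0.004 at the start. Its end meets the keeper rail at 0.008 and stops there unless it faces a socket within about 1 mm: then it runs on to 0.028. About 1.5 N of friction, stays where left.
- knob (a point): centre of the bolt's upright round steel knob, 14 mm wide, 34 mm tall, 69 mm above the bench (spans 52 to 86 mm). Moving it along station -x shoots the bolt, along station y it takes the carriage along. Two staples over the bolt, tops 48 mm above the bench, stand before and behind its path.
- needle_tip (a point): tip of the fixed dosing needle, 108 mm above the bench; its stand (182 mm high) rises at the station's rear, the arm comes from +x. The keeper rail was screwed on by eye: with a vial exactly under the needle the bolt may face a spot up to 9 mm to either side (along y) of that vial's socket, so the socket must be found by touch.
- vial_mouth (a point): centre of the mouth of the open vial, on the vial's axis, 96 mm above the bench.
- open_vial: the only vial without a lid: white plastic, 27 mm in diameter, 60 mm tall, inside about 23 mm wide, standing loose 30 mm deep in one of the four rack wells; origin at the centre of its underside, z up its axis.
- lidded_vial0: white vial with a white lid 31 mm wide, 64 mm tall overall, in the rack; origin at the centre of its underside, z up
- lidded_vial1: another such lidded vial in the rack
- lidded_vial2: another such lidded vial in the rack
- spare_vial: bystander: lidded vial 64 mm tall, standing on the bench in front of the stage
- vial_lid: bystander: loose lid 31 x 13 mm lying on the rear edge of the stage's base
- forceps: bystander: steel forceps 125 mm long, 5 mm thick, lying in front of the keeper rail
- petri_dish: bystander: shallow glass dish 90 mm wide
- wash_bottle: bystander: white bottle 64 x 170 mm
- sample_spoon: bystander: spoon lying on the bench
- marker_pen: bystander: black pen 125 mm long lying on the bench

How it is judged:
By the outcome, as a careful person would: the job done as asked, in the order asked, and still so for the second after the job is handed in, with the robot touching nothing.
It also fails if it takes over 51 s, if anything falls off the work surface, if the arm or the gripper's body presses on something with over 40 N, if the wrist force passes 120 N, or if a joint passes its speed limit or range.

## Working session

There is one attempt and no reset: what is moved stays moved. The work goes in short steps, Python scripts to look and compute and a shell command to move; the robot and the scene stay as the last step left them, time stands still between calls to the robot, and variables do not carry over. Pictures are saved under pics/ and viewed, at most 10 in all, crops included, and the job is handed in when it is done.

```bash
mkdir -p pics; cat > h.py <<'E'
import numpy as np,cv2
from bench import r
def ray(p,uv):
    K=p["K"];x=np.array([(uv[0]-K[0,2])/K[0,0],(uv[1]-K[1,2])/K[1,1]]);s=x.copy()
    for _ in range(20): s=x/(1+p["k1"]*(s@s))
    R=cv2.Rodrigues(np.array(p["rvec"],float))[0];t=np.array(p["tvec"],float).ravel()
    return R,t,np.array([s[0],s[1],1.])
def at_z(p,uv,z):
    R,t,d=ray(p,uv);o=-R.T@t;w=R.T@d
    return o+w*(z-o[2])/w[2]
def by_depth(p,uv):
    R,t,d=ray(p,uv);z=p["range_z"][int(round(uv[1])),int(round(uv[0]))]
    return R.T@(d*z-t)
def cloud(p):
    K=p["K"];v,u=np.mgrid[:420,:560];x=np.stack([(u-K[0,2])/K[0,0],(v-K[1,2])/K[1,1]],-1);s=x.copy()
    for _ in range(20): s=x/(1+p["k1"]*(s**2).sum(-1,keepdims=True))
    R=cv2.Rodrigues(np.array(p["rvec"],float))[0];t=np.array(p["tvec"],float).ravel()
    P=np.concatenate([s,np.ones((420,560,1))],-1)*p["range_z"][...,None]
    W=(P-t)@R; W[p["range_z"]<=0]=np.nan
    return W
def tri(obs):
    A=np.zeros((3,3));b=np.zeros(3)
    for p,uv in obs:
        R,t,d=ray(p,uv);o=-R.T@t;w=R.T@d;w/=np.linalg.norm(w);M=np.eye(3)-np.outer(w,w);A+=M;b+=M@o
    return np.linalg.solve(A,b)
E
python3 - <<'E'
from h import *
np.set_printoptions(precision=1,suppress=True)
ims=[]
for n in["scene","side"]:
    p=r.snapshot(n);ims.append(p["pixels"][:,:,::-1]);W=cloud(p)
    cv2.imwrite(f"pics/{n}0.png",cv2.resize(ims[-1],(784,588)))
    print(n,p["K"][0,0],(-cv2.Rodrigues(np.array(p["rvec"]))[0].T@np.array(p["tvec"]).ravel()))
    for t in["station","knob","needle_tip","vial_mouth","open_vial","carriage_plate","bolt","lidded_vial0","spare_vial","wash_bottle"]:
        o=r.outline_of(p,t)[:4 if 'lid' in t else 2]
        for d in o:
            m=d["region"];print(t,round(d["score"],2),np.array(d["bbox"]),np.nanmedian(W[m],0),np.nanpercentile(W[m][:,2],[5,98]))
print(r.sense())
E
```

```text
scene 404.71779331297904 [1173.2  338.8  843.5]
station 0.98 [185.4 174.9 362.2 291.3] [574.1  22.6  14.3] [10.3 68. ]
station 0.54 [233.5 205.2 246.7 220.4] [ 600.5 -110.3   99.7] [ 69.7 109.2]
knob 0.57 [273.1 198.1 287.7 219.3] [508.7 -34.3  44.7] [36.8 88.2]
knob 0.51 [185.4 174.1 362.  291.6] [576.2  20.9  14.3] [10.4 68.5]
needle_tip 0.85 [239.6 186.4 264.3 259.6] [652.3 -44.  125.5] [ 18.3 184.9]
needle_tip 0.69 [273.8 199.6 288.4 219.7] [509.8 -34.6  43.7] [34.8 86.1]
vial_mouth 0.74 [239.9 187.5 264.2 261.6] [652.4 -43.9 132.2] [ 19.9 185.1]
vial_mouth 0.64 [260.2 216.4 272.3 231.3] [601.1 -23.   84.2] [65.4 97.9]
open_vial 0.63 [262.3 216.6 272.8 231.2] [600.4 -24.1  84.7] [68.6 97.9]
carriage_plate 0.97 [226.5 196.4 315.9 257.3] [541.5 -18.4  32.4] [24.6 94.1]
bolt 0.42 [272.6 196.6 291.7 222.5] [507.  -34.6  43.4] [27.1 87.6]
lidded_vial0 0.7 [252.3 211.3 258.8 228.1] [599.9 -57.6  96.9] [ 69.8 103.4]
lidded_vial0 0.48 [240.6 188.6 265.1 260.8] [651.9 -44.2 132. ] [ 20.  185.1]
lidded_vial0 0.47 [275.8 221.8 287.4 238.2] [607.4  18.6  97.8] [ 68.8 103.7]
spare_vial 0.45 [
[... 1171 characters left out ...]
.6 196.4 361.8 223.2] [ 363.5 -113.2   37.7] [-0.4 66.6]
spare_vial 0.4 [275.  376.  329.4 408.7] [493.2 418.7  10.5] [ 2.9 15.9]
wash_bottle 0.89 [251.8 114.8 270.5 161. ] [ 652.6 -412.3   82.1] [  9.3 170.4]
wash_bottle 0.21 [268.5 187.3 277.2 203.3] [584.9 -98.8  98.6] [ 75.2 102.9]
{'time': 1.1, 'joint_pos': array([-77.5,   7.5,  85.3,  -0. ,  87.3,  -4.9]), 'qd': array([-0.1, -0.1, -0. , -0.1, -0. , -0.1]), 'joint_efforts': array([  0. , -56.9, -50.1,  -0. ,   0. ,  -0. ]), 'tool_pos': array([ 179.5, -572.5,  231.3]), 'tcp_rot': array([-180. ,    0. ,   17.4]), 'ft_force': array([-0.4,  0.5, -0.6]), 'wrist_torque': array([0., 0., 0.]), 'grip_force': 0.0, 'finger_gap': 85.45029362419251}
```

```bash
python3 - <<'E'
import cv2,numpy as np
a=cv2.imread("pics/scene0.png");b=cv2.imread("pics/side0.png")
# crops (scaled 1.4)
A=cv2.resize(a[210:420,240:520],(400,300),interpolation=3);B=cv2.resize(b[210:420,240:520],(400,300),interpolation=3)
A=cv2.resize(a[220:420,250:517],(800,600),interpolation=3)
B=cv2.resize(b[230:430,290:557],(800,600),interpolation=3)
cv2.imwrite("pics/sc1.png",A);cv2.imwrite("pics/sd1.png",B)
E
python3 - <<'E'
from h import *
np.set_printoptions(precision=1,suppress=True)
for n in["scene","side"]:
    p=r.snapshot(n);W=cloud(p);np.save(n+"W.npy",W);x,y,z=W[...,0],W[...,1],W[...,2]
    roi=(x>380)&(x<780)&(y>-260)&(y<260)
    def rect(lo,hi,nm,extra=True):
        m=(roi&(z>lo)&(z<hi)&extra).astype(np.uint8);m=cv2.morphologyEx(m,cv2.MORPH_OPEN,np.ones((2,2)))
        k,l,s,c=cv2.connectedComponentsWithStats(m)
        for i in 1+np.argsort(-s[1:,4])[:5]:
            if s[i,4]<25: continue
            P=W[l==i][:,:2].astype(np.float32);print(n,nm,s[i,4],cv2.minAreaRect(P),np.median(W[l==i],0))
    rect(7,17,"base");rect(45,54,"rail");rect(62,70,"rack");rect(100,107,"lids");rect(92,99,"open");rect(78,90,"knob")
    m=roi&(z>7)&(z<110)
    print(cv2.minAreaRect(W[m][:,:2].astype(np.float32)))
E
```

```text
scene base 4714 ((539.2374877929688, -36.6822509765625), (417.1324462890625, 257.1438293457031), 85.28527069091797) [nan nan nan]
scene base 631 ((590.3635864257812, -157.82260131835938), (228.35955810546875, 81.91635131835938), 49.94786071777344) [nan nan nan]
scene base 409 ((496.4444274902344, -128.2709197998047), (255.85400390625, 85.33431243896484), 52.28883743286133) [nan nan nan]
scene rail 661 ((437.5179138183594, -41.01896667480469), (78.142822265625, 188.05873107910156), 11.793481826782227) [nan nan nan]
scene rail 42 ((532.7149658203125, -33.429718017578125), (21.306625366210938, 30.836769104003906), 42.95984649658203) [535.  -33.7  48.3]
scene rack 356 ((584.5411987304688, -9.024829864501953), (102.91162109375, 81.32427978515625), 85.6339340209961) [nan nan nan]
scene rack 76 ((626.3936157226562, -91.72039031982422), (93.9849853515625, 20.29464340209961), 54.33476638793945) [ 610.9 -113.    67. ]
scene lids 59 ((602.4898681640625, 15.993188858032227), (24.579181671142578, 22.234355926513672), 45.371707916259766) [nan nan nan]
scene lids 50 ((595.3565673828125, -61.0494918
[... 1191 characters left out ...]
, (240.9521026611328, 24.33814239501953), 82.60989379882812) [nan nan nan]
side rail 32 ((599.0639038085938, 38.29795837402344), (4.474617004394531, 33.928749084472656), 86.17089080810547) [nan nan nan]
side rail 30 ((464.0229187011719, -44.727630615234375), (53.555965423583984, 8.056238174438477), 80.8857650756836) [465.6 -31.7  47.4]
side rail 29 ((531.3108520507812, -49.918582916259766), (52.892887115478516, 8.418701171875), 87.68968963623047) [530.7 -35.7  46.5]
side rack 319 ((594.6022338867188, -43.027809143066406), (170.7981414794922, 44.26314163208008), 84.3912353515625) [nan nan nan]
((520.6859130859375, -40.075592041015625), (426.199462890625, 292.0810852050781), 85.61604309082031)
```

View pics/sc1.png

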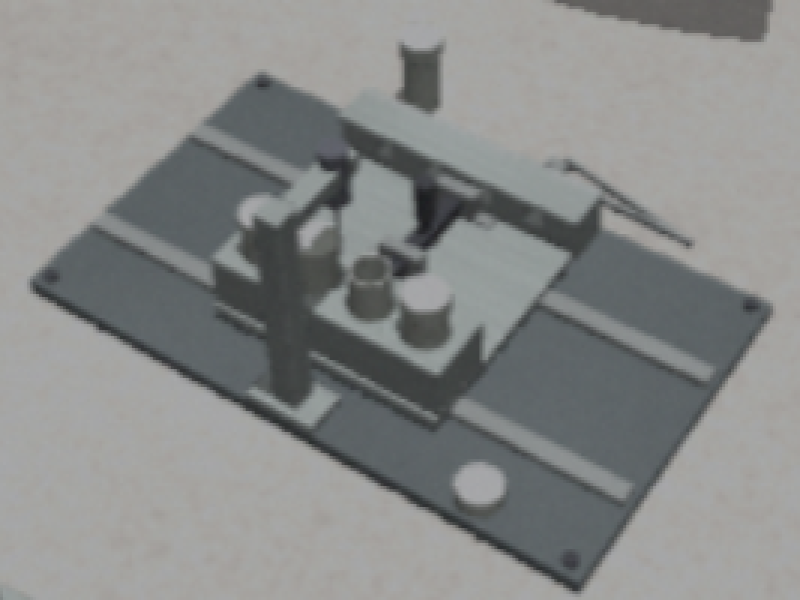

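View pics/sd1.png

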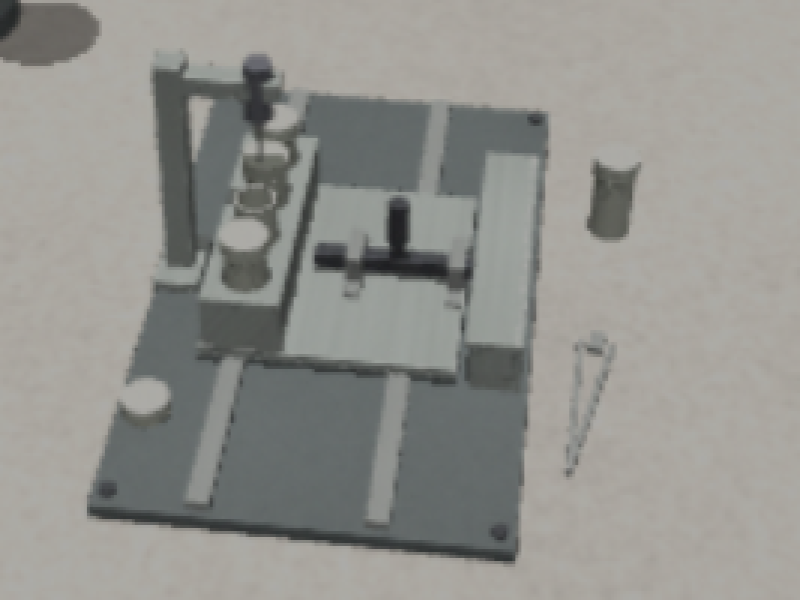

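```bash
python3 -m jog '[0.044,-0.042,-0.002,0,0,0.05, 0.087,-0.084,-0.004,0,0,0.1, 0.131,-0.126,-0.006,0,0,0.15, 0.175,-0.168,-0.008,0,0,0.2, 0.218,-0.21,-0.01,0,0,0.25, 0.262,-0.252,-0.012,0,0,0.3, 0.305,-0.295,-0.014,0,0,0.35, 0.349,-0.337,-0.016,0,0,0.39]' 1; python3 - <<'E'
from h import *
np.set_printoptions(precision=1,suppress=True)
print(r.sense()["tool_pos"],r.sense()["tcp_rot"],r.sense()["joint_pos"])
W=np.concatenate([np.load(n+"W.npy").reshape(-1,3) for n in("scene","side")])
W=W[np.isfinite(W).all(1)];x,y,z=W.T
roi=(x>380)&(x<780)&(y>-300)&(y<260)
from scipy.optimize import minimize
# yaw/pose from base top
for lo,hi,sz,nm in[(8,16,(250,420),"base"),(47.5,52,(None,190),"rail"),(64.5,68,(50,170),"rack")]:
    P=W[roi&(z>lo)&(z<hi)][:,:2]
    for yaw in(-.07,-.08,-.09,-.1,-.11):
        c,s=np.cos(yaw),np.sin(yaw);Q=P@np.array([[c,-s],[s,c]])
        H=[np.histogram(Q[:,i],np.arange(-400,800,4))[0] for i in(0,1)]
        print(nm,yaw,len(P),np.percentile(Q,[1,99],axis=0).ravel(),sum((h/1e2)@(h/1e2) for h in H))
E
```

```text
time: 2.2
tool_pos: [412.4, -144.8, 247.8]
tcp_rot: [180.0, -0.1, -5.0]
ft_force: [0.7, -0.2, -0.1]
finger_gap: 85.4
grip_force: 0.0
[ 412.4 -144.8  247.8] [180.   -0.1  -5. ] [-26.1 -19.1 108.3  -0.   90.7  69. ]
base -0.07 10464 [ 419.9 -208.   667.6  206.6] 356.861
base -0.08 10464 [ 419.7 -202.7  666.8  212.1] 360.3506
base -0.09 10464 [ 419.1 -197.1  666.6  217.5] 358.575
base -0.1 10464 [ 417.9 -191.7  667.   223. ] 353.52959999999996
base -0.11 10464 [ 416.4 -186.3  667.8  228.9] 348.5794
rail -0.07 1166 [ 421.6 -105.9  645.1   82.3] 12.619399999999999
rail -0.08 1166 [ 421.4 -101.6  645.1   87.7] 12.6648
rail -0.09 1166 [421.  -97.2 645.   93.6] 12.5822
rail -0.1 1166 [421.2 -92.7 644.8  99.5] 12.424199999999999
rail -0.11 1166 [420.7 -88.1 644.7 105.4] 12.212600000000002
rack -0.07 577 [513.  -87.6 658.1  82.1] 3.8911999999999995
rack -0.08 577 [513.  -81.5 658.   88. ] 3.8796
rack -0.09 577 [512.9 -75.5 657.9  94. ] 3.8294000000000006
rack -0.1 577 [512.8 -69.5 657.7 100.1] 3.755000000000001
rack -0.11 577 [512.6 -63.5 657.5 106.2] 3.6248
```

```bash
python3 -m jog '[0.03,-0.055,-0.02,0,0,0, 0.058,-0.11,-0.04,0,0,0, 0.058,-0.11,-0.04,0,0,0]'; python3 - <<'E'
from h import *
np.set_printoptions(precision=1,suppress=True)
p=r.snapshot("wrist");cv2.imwrite("pics/w0.png",cv2.resize(p["pixels"][:,:,::-1],(784,588)))
W=cloud(p)
print(-cv2.Rodrigues(np.array(p["rvec"]))[0].T@np.array(p["tvec"]).ravel())
for t in["knob","needle_tip","vial_mouth","open_vial","bolt","lidded_vial0"]:
    for d in r.outline_of(p,t)[:3]:
        m=d["region"];print(t,round(d["score"],2),np.array(d["bbox"]),np.nanmedian(W[m],0),np.nanpercentile(W[m][:,2],[5,98]))
E
```

```text
time: 2.58
tool_pos: [480.9, -38.7, 289.1]
tcp_rot: [-180.0, -0.2, -4.6]
ft_force: [0.5, 0.3, -0.5]
finger_gap: 85.5
grip_force: 0.0
[551.  -44.5 430.8]
knob 0.76 [274.6 125.5 284.4 199.6] [511.8 -39.7  41.1] [39.6 85.6]
needle_tip 0.97 [260.9   0.  300.7  92.8] [625.2 -49.6 173.1] [ 18.3 183.9]
needle_tip 0.39 [208.1  71.1 242.8 101.6] [599.2  11.8  98.7] [ 68.9 100.4]
vial_mouth 0.93 [248.5  73.3 270.3 103. ] [601.  -24.2  64.4] [37.9 95.7]
open_vial 0.61 [248.2  75.3 272.4 101.8] [601.1 -24.3  64.5] [37.9 95.7]
bolt 0.66 [273.5 122.8 287.8 200.6] [511.3 -40.   41.1] [39.3 85.6]
lidded_vial0 0.96 [208.9  72.9 241.3 101.6] [598.9  12.1  98.7] [ 71.6 100.4]
lidded_vial0 0.93 [284.4  73.9 311.2 105.4] [591.6 -67.5  98.8] [ 92.5 100.4]
lidded_vial0 0.89 [317.8  72.9 350.2 101. ] [ 589.9 -104.    98.9] [ 67.4 100.5]
```

View pics/w0.png

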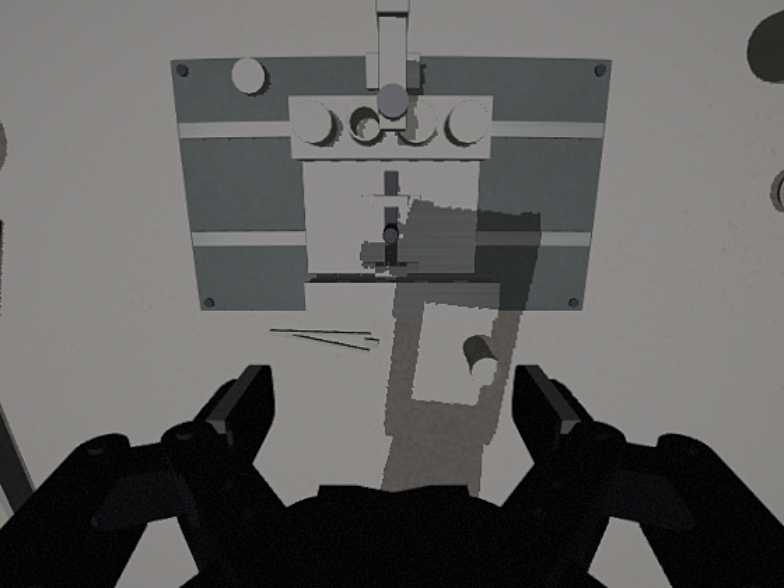

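```bash
python3 - <<'E'
from h import *
np.set_printoptions(precision=1,suppress=True)
yaw=-.083;c,s=np.cos(yaw),np.sin(yaw)
S=lambda P:np.array([P[0]*c+P[1]*s,-P[0]*s+P[1]*c,P[2]])
p=r.snapshot("wrist");a=r.snapshot("scene");b=r.snapshot("side")
nt=tri([(a,(259.5,213.1)),(b,(268.6,202.4))]);print("tip tri",nt,S(nt))
W=cloud(p);W2=cloud(a);W3=cloud(b)
for nm,w in(("w",W),("sc",W2),("sd",W3)):
    def q(n,m):
        P=w[m];print(nm,n,len(P),np.nanmedian(P,0),S((np.nanpercentile(P,3,axis=0)+np.nanpercentile(P,97,axis=0))/2))
    x,y,z=w[...,0],w[...,1],w[...,2]
    q("needlehead",(abs(x-600)<16)&(abs(y+45)<30)&(z>105)&(z<160))
    q("headtop",(abs(x-595)<25)&(abs(y+45)<30)&(z>160)&(z<200))
    q("knobtop",(abs(x-510)<20)&(abs(y+38)<20)&(z>60)&(z<92))
    q("mouth",(abs(x-600)<18)&(abs(y+24)<18)&(z>88)&(z<99))
for n,uv,z in(("knob",(279.3,166.5),86),("mouth",(260.7,88.6),96),("head",(280,71.5),183)):
    P=at_z(p,uv,z);print(n,P,S(P),by_depth(p,uv))
for P in ((172,60),(611,60),(585,309),(201,309)):
    w=at_z(p,(P[0]/1.4,P[1]/1.4),12);print(w,S(w))
E
```

```text
tip tri [595.6 -44.8 111.8] [597.3   4.7 111.8]
w needlehead 0 [nan nan nan] [nan nan nan]
w headtop 1104 [597.9 -48.4 173.8] [602.3   1.8 177.5]
w knobtop 128 [508.1 -39.2  84.4] [509.2   3.2  75. ]
w mouth 170 [600.2 -22.6  94.6] [596.6  24.9  92.6]
sc needlehead 35 [598.8 -41.2 149.8] [598.9   7.6 135.8]
sc headtop 128 [602.  -42.1 175.4] [603.1   3.7 175.6]
sc knobtop 48 [510.1 -34.5  79.4] [509.1   6.2  74.8]
sc mouth 69 [599.4 -25.2  93.5] [597.1  24.9  93.3]
sd needlehead 43 [595.2 -41.7 150.3] [598.2   7.  138.1]
sd headtop 147 [598.4 -41.7 174.2] [602.7   3.9 173.5]
sd knobtop 50 [506.8 -35.   77.6] [508.1   5.9  74.8]
sd mouth 55 [597.6 -26.2  93.3] [597.9  23.2  93.1]
knob [505.6 -44.8  86. ] [507.5  -2.7  86. ] [505.3 -44.8  83.9]
mouth [591.5 -32.6  96. ] [592.2  16.6  96. ] [599.  -29.6  37.5]
head [591.5 -53.2 183. ] [593.9  -4.  183. ] [591.5 -53.2 183.2]
[677.  146.1  12. ] [662.6 201.7  12. ]
[ 640.9 -263.9   12. ] [ 660.6 -209.8   12. ]
[ 396.3 -246.8   12. ] [ 415.4 -213.1   12. ]
[433.3 169.1  12. ] [417.8 204.5  12. ]
  return np.nanmean(a, axis, out=out, keepdims=keepdims)
  return np.nanmean(a, axis, out=out, keepdims=keepdims)
```

```bash
python3 -m jog '[0.003,0,0,0,0,-0.185, 0.007,0,0,0,0,-0.37, 0.01,0,0,0,0,-0.555, 0.014,0,0,0,0,-0.74, 0.017,0,0,0,0,-0.925, 0.02,0,0,0,0,-1.11, 0.024,0,0,0,0,-1.295, 0.027,-0.003,0,0,0,-1.48]'; python3 -m jog '[0,0,0.005,0,0,-0.185, 0,0,0.01,0,0,-0.37, 0,0,0.015,0,0,-0.555, 0,0,0.02,0,0,-0.74, 0,0,0.025,0,0,-0.925, 0,0,0.03,0,0,-1.11, 0,0,0.035,0,0,-1.295, 0,0,0.04,0,0,-1.48]'
python3 -m jog '[0,0,0.01,0,0,-0.18, 0,0,0.01,0,0,-0.18]'
python3 - <<'E'
from h import *
np.set_printoptions(precision=1,suppress=True)
print(r.sense()["tool_pos"],r.sense()["tcp_rot"],r.sense()["joint_pos"])
p=r.snapshot("wrist");cv2.imwrite("pics/w1.png",cv2.resize(p["pixels"][:,:,::-1],(784,588)))
W=cloud(p)
for t in["knob","open_vial","needle_tip"]:
    for d in r.outline_of(p,t)[:2]:
        m=d["region"];print(t,round(d["score"],2),np.array(d["bbox"]),np.nanmedian(W[m],0),np.nanpercentile(W[m][:,2],[5,98]))
x,y,z=W[...,0],W[...,1],W[...,2]
for lo,hi in((60,80),(80,90)):
    P=W[(abs(x-510)<25)&(abs(y+38)<25)&(z>lo)&(z<hi)]
    print(len(P),np.nanpercentile(P,[3,50,97],axis=0) if len(P) else "")
E
```

```text
time: 4.08
tool_pos: [506.1, -41.9, 287.2]
tcp_rot: [-180.0, 0.0, 80.1]
ft_force: [0.1, -1.1, 0.4]
finger_gap: 85.5
grip_force: 0.0
time: 5.08
tool_pos: [506.0, -41.8, 247.1]
tcp_rot: [-180.0, -0.0, 165.0]
ft_force: [-0.1, 0.6, -0.4]
finger_gap: 85.5
grip_force: 0.0
time: 5.32
tool_pos: [505.5, -41.6, 236.4]
tcp_rot: [180.0, -0.1, 174.9]
ft_force: [-0.6, -0.5, 1.2]
finger_gap: 85.5
grip_force: 0.0
[505.5 -41.6 236.4] [180.   -0.1 174.9] [-10.5  -7.1  99.3  -0.   87.9 -95.4]
knob 0.95 [277.7 152.4 291.2 237.3] [501.6 -38.6  41.3] [39.6 85.7]
knob 0.57 [290.9 257.6 316.4 295.8] [597.2 -25.7  81.5] [60.2 95.6]
needle_tip 0.62 [265.5 287.8 299.8 351.8] [592.1 -47.3 172.9] [ 19.3 183.8]
45 [[499.7 -44.4  61.6]
 [500.6 -38.7  69.4]
 [504.  -32.4  79. ]]
142 [[500.3 -44.6  81.2]
 [506.  -38.6  84.7]
 [512.3 -33.   86.1]]
```

View pics/w1.png

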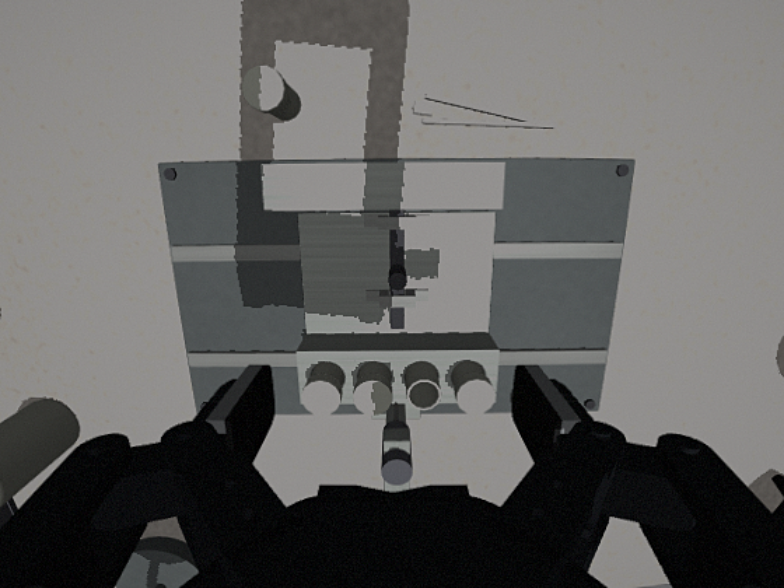

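```bash
python3 -m jog '[0,0.003,0.06,0,0,0, 0,0.003,0.12,0,0,0, 0,0.003,0.16,0,0,0, 0,0.003,0.175,0,0,0, 0,0.003,0.18,0,0,0, 0,0.003,0.18,0,0,0]' 1; python3 -m jog '[0,0,0,0,0,0, 0,0,0,0,0,0, 0,0,0,0,0,0, 0,0,0,0,0,0, 0,0,0,0,0,0, 0,0,0,0,0,0]' -1 40
```

```text
time: 6.28
tool_pos: [507.8, -38.6, 59.0]
tcp_rot: [-180.0, 0.1, 174.9]
ft_force: [-1.0, 0.8, 0.8]
finger_gap: 85.2
grip_force: 0.0
time: 7.02
tool_pos: [506.5, -38.3, 57.6]
tcp_rot: [-180.0, 0.0, 175.0]
ft_force: [-1.9, -0.3, 4.1]
finger_gap: 12.8
grip_force: 39.0
```

```bash
python3 -m jog '[0,-0.006,0,0,0,0, 0,-0.012,0,0,0,0, 0,-0.018,0,0,0,0, 0,-0.02,0,0,0,0, 0,-0.02,0,0,0,0]'; python3 -m jog '[0.002,0,0,0,0,0, 0.004,0,0,0,0,0, 0.004,0,0,0,0,0]'; python3 -m jog '[0.002,0,0,0,0,0, 0.002,0,0,0,0,0]';python3 -m jog '[0.002,0,0,0,0,0, 0.002,0,0,0,0,0]'
```

```text
time: 7.65
tool_pos: [504.8, -58.9, 57.6]
tcp_rot: [-180.0, 0.0, 174.9]
ft_force: [-1.2, -0.5, 4.8]
finger_gap: 12.0
grip_force: 39.1
time: 8.02
tool_pos: [500.7, -58.2, 57.6]
tcp_rot: [-180.0, 0.0, 175.0]
ft_force: [-0.4, -1.8, 3.9]
finger_gap: 12.5
grip_force: 39.1
time: 8.28
tool_pos: [500.6, -58.2, 57.6]
tcp_rot: [-180.0, 0.3, 175.0]
ft_force: [12.4, -2.8, -5.2]
finger_gap: 12.5
grip_force: 39.1
time: 8.52
tool_pos: [500.5, -58.2, 57.8]
tcp_rot: [-180.0, 0.5, 175.0]
ft_force: [22.6, -4.3, -14.9]
finger_gap: 12.9
grip_force: 39.1
```

```bash
python3 - <<'E'
from h import *
np.set_printoptions(precision=1,suppress=True)
yaw=-.083;c,s=np.cos(yaw),np.sin(yaw)
S=lambda P:np.array([P[0]*c+P[1]*s,-P[0]*s+P[1]*c,P[2]])
for n in("scene","side"):
    p=r.snapshot(n);w=cloud(p);x,y,z=w.transpose(2,0,1)
    cv2.imwrite(f"pics/{n}2.png",p["pixels"][:,:,::-1])
    for nm,m in(("needle",(abs(x-600)<16)&(abs(y+45)<20)&(z>108)&(z<145)),("mouth",(abs(x-598)<18)&(abs(y+44)<16)&(z>88)&(z<99))):
        P=w[m];print(n,nm,len(P),S((np.nanpercentile(P,3,axis=0)+np.nanpercentile(P,97,axis=0))/2) if len(P) else 0)
E
```

```text
scene needle 10 [599.8   5.6 128.2]
scene mouth 64 [597.5   5.4  93.4]
side needle 13 [596.6   4.  127.4]
side mouth 60 [598.2   4.4  93.1]
```

```bash
for i in 1; do python3 -m jog '[-0.002,0,0,0,0,0, -0.002,-0.001,0,0,0,0, -0.002,-0.002,0,0,0,0, -0.002,-0.003,0,0,0,0, -0.002,-0.003,0,0,0,0]'; python3 -m jog '[0,-0.001,0,0,0,0, 0,-0.002,0,0,0,0, 0,-0.002,0,0,0,0]';python3 -m jog '[0,-0.001,0,0,0,0, 0,-0.002,0,0,0,0, 0,-0.002,0,0,0,0]'; done
```

```text
time: 9.25
tool_pos: [500.6, -59.0, 57.6]
tcp_rot: [179.8, 0.3, 175.0]
ft_force: [12.6, 7.2, -3.8]
finger_gap: 12.5
grip_force: 40.5
time: 9.62
tool_pos: [500.4, -60.9, 57.6]
tcp_rot: [179.8, 0.3, 175.0]
ft_force: [12.7, 7.5, -3.5]
finger_gap: 12.4
grip_force: 40.6
time: 10.0
tool_pos: [500.2, -63.0, 57.6]
tcp_rot: [179.8, 0.3, 175.0]
ft_force: [12.5, 7.4, -2.8]
finger_gap: 12.5
grip_force: 40.6
```

```bash
python3 -m jog '[0,-0.001,0,0,0,0, 0,-0.002,0,0,0,0, 0,-0.002,0,0,0,0]'; python3 -m jog '[0,-0.001,0,0,0,0, 0,-0.002,0,0,0,0, 0,-0.002,0,0,0,0]'
```

```text
time: 10.38
tool_pos: [499.9, -65.0, 57.6]
tcp_rot: [179.8, 0.2, 175.0]
ft_force: [12.8, 7.4, -2.7]
finger_gap: 12.6
grip_force: 40.6
time: 10.75
tool_pos: [498.7, -67.7, 57.6]
tcp_rot: [179.9, 0.1, 175.0]
ft_force: [1.1, 1.7, 6.0]
finger_gap: 12.6
grip_force: 41.4
```

```bash
python3 -m jog '[0.002,0,0,0,0,0, 0.004,0,0,0,0,0, 0.004,0,0,0,0,0]'; python3 -m jog '[0.004,0,0,0,0,0, 0.008,0,0,0,0,0, 0.012,0,0,0,0,0, 0.012,0,0,0,0,0]'
```

```text
time: 11.12
tool_pos: [493.6, -68.0, 57.5]
tcp_rot: [180.0, 0.0, 175.0]
ft_force: [0.5, 2.5, 7.5]
finger_gap: 13.0
grip_force: 41.5
time: 11.62
tool_pos: [481.3, -67.0, 57.5]
tcp_rot: [180.0, -0.0, 175.0]
ft_force: [-1.6, 2.2, 7.9]
finger_gap: 12.6
grip_force: 41.6
```

Running in freely; push on to the end stop.

```bash
python3 -m jog '[0.001,0,0,0,0,0, 0.002,0,0,0,0,0, 0.003,0,0,0,0,0, 0.004,0,0,0,0,0, 0.004,0,0,0,0,0]'
```

```text
time: 12.25
tool_pos: [479.7, -66.9, 57.6]
tcp_rot: [180.0, 0.3, 175.0]
ft_force: [13.5, 0.7, -5.9]
finger_gap: 13.0
grip_force: 40.3
```

```bash
python3 -m jog '[-0.001,0,0,0,0,0, -0.0015,0,0,0,0,0, -0.0015,0,0,0,0,0]'; python3 -m jog '[0,0,0,0,0,0, 0,0,0,0,0,0, 0,0,0,0,0,0, 0,0,0,0,0,0]' 0.6; python3 -m jog '[0,0,-0.03,0,0,0, 0,0,-0.08,0,0,0, 0,0,-0.13,0,0,0, 0,0,-0.18,0,0,0, 0,0,-0.18,0,0,0, 0,0,-0.18,0,0,0]'
python3 - <<'E'
from h import *
np.set_printoptions(precision=1,suppress=True)
p=r.snapshot("wrist");cv2.imwrite("pics/w3.png",cv2.resize(p["pixels"][:,:,::-1],(784,588)))
W=cloud(p);x,y,z=W.transpose(2,0,1)
P=W[(abs(x-480)<25)&(abs(y+67)<25)&(z>80)&(z<90)];print(len(P),np.nanpercentile(P,[3,50,97],axis=0))
E
```

```text
time: 12.62
tool_pos: [479.8, -66.9, 57.6]
tcp_rot: [180.0, 0.1, 175.0]
ft_force: [4.9, 1.1, 1.7]
finger_gap: 12.4
grip_force: 41.0
time: 13.12
tool_pos: [478.9, -67.0, 57.0]
tcp_rot: [180.0, -0.0, 175.0]
ft_force: [1.0, 0.2, -0.2]
finger_gap: 68.2
grip_force: 0.0
time: 13.88
tool_pos: [479.1, -67.0, 236.7]
tcp_rot: [180.0, -0.0, 175.0]
ft_force: [-0.3, -0.8, 0.1]
finger_gap: 68.4
grip_force: 0.0
138 [[473.6 -73.   81.9]
 [479.4 -67.3  84.7]
 [485.9 -61.5  86.2]]
```

View pics/w3.png

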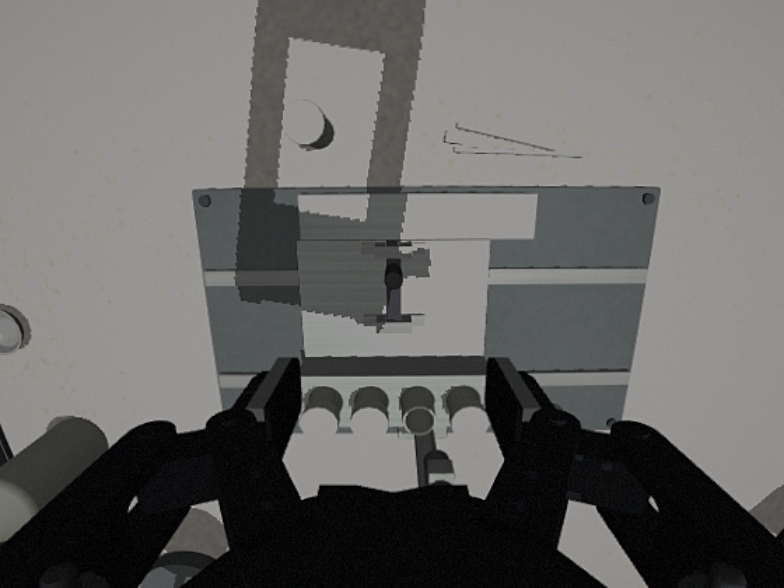

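```bash
python3 -c "
from bench import r
print(r.hand_in())"
```

```text
the job is handed in; nothing more can be done
None
```

The job is handed in: the open vial sits under the dosing needle and the bolt is shot home, about 20 mm past the keeper face to a firm stop. The knob is released and all four vials are still standing, at about 14 s on the robot clock.

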